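# Number a bronze bowl on the bench numbering press

### The job

Number the bowl that sits on the press: turn the number drum until the 4 stands in the small window, then feel for its slot and push the drum gently down home on its keys, never forcing it. Only then press the lever gently down to its stop and let it come back up. Leave the bowl and the things on the bench where they are.

Things in the scene. Friction and masses are not known exactly. Their poses are not given: they have to be found in the camera images.
- press: Grey cast numbering press, fixed; base 150 x 240 x 20 mm, casting top 146 mm up. Origin under the base's centre, z up. Its y runs from the drum (y = -55 mm) past the nose and ram (y = +25 mm) to the lever's paddle; its x points to the window side. Highest: the drum's knob (226 mm up when the drum is home, 236 at most).
- number_drum: Aluminium drum on an upright spindle: conical skirt 112 mm wide with black figures 0 to 9, 36 degrees apart, knob on top. Turns endlessly (0.06 N m), slides 10 mm up and down; stays at the height it is left (8 N to raise, 2 to 3 N to push down). Origin on its axis, z up, x through the 4; origin 146 mm above the bench when home, 152 to 155 at the start (raised, clear of the keys).
- index_keys: Crown of five fixed 7 mm keys on the press's bed, hidden under the drum, 49 mm from its axis; origin on the axis at their foot. Ten slots under the drum fit over them (1 degree play each way); else the drum stops with its origin 150.5 mm up. A number's slot may lie up to 8.6 degrees either side of where that number is centred in the window: find it by feel. Over 25 N on the keys spoils them.
- knob (a point): Centre of the drum's round black knob: 44 mm diameter, 34 mm high (17 mm above and below this point), on the drum's axis, 63 mm above the drum's origin. Free room below: the window hood (34 to 64 mm from the axis, window side only) ends 24 mm below this point when the drum is home, the skirt's top edge 30 mm below.
- four (a point): Centre of the figure 4 on the skirt, 45 mm from the drum's axis, 20 mm above the drum's origin. At the start the 4 is 29 to 132 degrees counter-clockwise (from above) of the window, so the drum must be turned clockwise, which brings higher numbers into the window.
- window (a point): Where a figure's centre stands when it is in the middle of the window with the drum home. The window, in the dark sloped hood on the press's +x side, is 26 mm wide and 21 mm high; the figures are 9 mm wide and 17 mm high.
- press_lever (a joint): Press lever, rad: 0 up, 0.75 down at its stop. Spring: about 6 N on the paddle at the top, 11 N at the bottom; returns by itself. Hinge along the press's x, through its y = +33 mm, 128 mm above the bench; the paddle's top is 122 mm from it, at 0.46 rad above level when up, and 0.29 below when down. Drives the ram onto the bowl. Over 40 N on the lever spoils it.
- paddle (a point): Middle of the top face of the lever's black paddle: 62 mm along the press's x, 34 mm wide, 14 mm thick; moves with the lever.
- bowl_mid (a point): The bronze bowl being numbered, loose, mouth down over the stake under the ram: 110 mm wide, 42 mm high; point on its axis, half-way up.
- bowl_stack: Bystander: stack of five dark bowls, 120 mm across, about 95 mm high; origin under its centre.
- singing_bowl: Bystander: large dark bowl with a drawn-in lip, 144 mm across, 75 mm high; origin under its centre.
- raising_hammer: Bystander: hammer lying flat, wooden handle, 250 mm long, head about 170 mm across; origin under its middle, handle along its x.
- mallet: Bystander: wooden mallet lying down, about 250 mm long, square head 62 x 110 x 60 mm; origin at bench level, handle along its x.
- steel_rule: Bystander: flat steel rule, 300 x 30 x 4 mm, lying on the bench beside the press; origin under its centre, long side along its y.
- wax_tin: Bystander: flat round tin, 68 mm across, 36 mm high, beside the press; origin under its centre.
- disc_blanks: Bystander: pile of flat bronze discs, 104 mm across, 10 mm high; origin under its centre.
There are look-alikes about, which are no part of the job. There is more than one size of the part that bears bowl_mid; the job needs the largest.

How it is judged:
On the way, in this order (a step that is already met when the one before it is completed fails the run):
1. the 4 stands in the window and the drum is pressed home on its keys (z of number_drum in the frame of press below 0.148 m and horizontal distance between four and window below 0.009 m), for 0.2 s.
2. the lever is pressed down to its stop with the 4 home in the window (all of step 1 and value of joint press_lever above 0.66 rad), for 0.1 s.
At the end, for the whole second after the job is handed in: The 4 stands in the window (within 9 mm of its middle) with the drum home on its keys (within 2 mm), the lever is back up (under 0.08 rad), and the bowl still sits level on its stake (within 12 mm) (all of step 1 and value of joint press_lever below 0.08 rad and horizontal distance between bowl_mid and press below 0.037 m and angle between bowl_mid's own z axis and vertical below 0.15 rad); the robot touches nothing.
It fails at once if the lever is pulled before the 4 is home in the window (value of joint press_lever above 0.25 rad and not (z of number_drum in the frame of press below 0.148 m and horizontal distance between four and window below 0.009 m)).
It fails at once if the drum is forced against its keys (over 25 N) (contact force between number_drum and index_keys above 25 N).
It fails at once if the lever is leaned on (over 40 N) (contact force between the fingers and press_lever above 40 N).
It fails at once if the bowl is shifted on its stake (distance of bowl_mid from where it was at the start of the episode above 0.012 m).
It fails at once if something else on the bench is shifted (distance of any of bowl_stack, singing_bowl, raising_hammer, mallet, steel_rule, wax_tin, disc_blanks from where it was at the start of the episode above 0.03 m).
It also fails if it takes over 67 s, if anything falls off the work surface, if the arm or the gripper's body presses on something with over 40 N, if the wrist force passes 120 N, or if a joint passes its speed limit or range.

### The arm

A 7-joint arm with a two-finger parallel gripper is mounted at the origin on the work surface. World frame = base frame: x ahead of the robot, y to its left, z up, the work surface at z = 0. Lengths are in m, angles in rad, forces in N, time in s.
With the tool pointing down it reaches from about 0.425 to 0.875 m from the base axis. Payload 4.7 kg.
Tool frame: the origin (TCP) lies midway between the tips of the shut fingers; the grasp point (between the pads) lies ctrl.tcp_to_grasp behind it (ctrl.tcp_to_grasp is the distance from the TCP to the grasp point, in m); z points along the fingers, y is the line along which they close (so a half turn about z gives the same grasp; the last joint's range is limited). The gripper opens to 85 mm and grips with 20 to 120 N. Pads are 22 mm wide; open, the fingers measure 114 mm over their backs; the gripper's body (76 mm by 85 mm) begins 54 mm behind the grasp point. The pads swing forward as they close: fully open they stand 13 mm farther back than shut.
Start: joints at [-1.149, 0.321, -0.07, 1.45, 0.023, 1.371, -0.057], TCP at [0.258, 0.597, 0.231] pointing down, gripper open.
Joint ranges: [-2.86, 2.86], [-0.3, 2.09], [-1.38, 1.24], [0.06, 2.45], [-1.56, 4.7], [0.09, 2.05], [-2.69, 2.69]. Speed limits (rad/s): [2.57, 2.57, 3.14, 3.14, 3.14, 3.14, 3.14].

### API

Orientations are given as a rotation vector (axis times angle).
In Python, from bench import ctrl, optics gives the robot as it stands. The module is installed in compiled form; this text tells all that it offers.
- The arm moves only by the tool servo_tool, never from a script. Its arguments are lists of equal length, an entry for each row: "grip": the finger opening in mm, from 0 to 85.4; "xyz": the shift along the tool's x, y, z in mm, a list of three; "turn": the turn, a rotation vector about the tool's x, y, z in degrees, a list of three. A call has 1 to 20 rows; each row is the pose to reach, as a shift and turn from the pose commanded when the call began, along the tool's axes at that moment; what a row does not reach only later rows make up. A row lasts 1/8 s, in which the tool goes at most 62.5 mm and 10.7 degrees, less where a joint would pass 70% of its speed; a pose out of reach is approached as far as the arm can. A call with a gripper value outside its range is refused whole. The fingers move at their own pace and stop on an object; the grip force is fixed at half the most. Time passes only in rows, so rows that repeat a pose let the fingers close. It gives the time, the measured TCP pose, the force, the opening and the grip force at its end, in the units of the state.
- ctrl.get_obs(): the state, without advancing time (a new reading comes with each control period).
- optics.read_camera(name): name is "side" or "top"; returns (picture, depth): 480x640x3 uint8, red, green, blue; 480x640 float32, m along the optical axis (not along the pixel's ray), 0 where there is no reading.
- optics.camera_model(name): a dict with "vertical_fov" (degrees; the focal length in pixels is half the picture's height over the tangent of half this angle, whatever the lens; pixels are square), "cx", "cy" (the principal point, pixels), "rvec" (rotation vector, rad) and "tvec" (3), from world to camera coordinates, as OpenCV has them. Camera axes: x right, y down, z forward; pixel columns grow to the right and rows downward; lengths in m; the calibration is good to about 2 mm. A picture is of the moment at which its call begins. camera_model takes no time and is no camera call.
- ctrl.finish_job(): hands the job in; it is judged then, once.
The state is a dict: "time": time; "joint_pos": joint angles; "joint_vel": joint speeds; "joint_torque": joint torques, N m; "eef_pos": TCP position; "orientation": TCP orientation; "force": force on the tool from outside, world axes, zero at the start; "ft_torque": the same for the moment, N m; "grip_width": finger opening in m; "finger_force": force on a finger pad.
Only numpy, scipy, OpenCV 4.12 (cv2) and the standard library are available. Lean on these libraries where they do the work, as an engineer would, in place of code of your own. Each camera call takes 0.05 s, during which the arm holds its last target. There are 200 camera calls.

## Working session

There is one attempt and no reset: what is moved stays moved. The work goes in short steps, Python scripts to look and compute and a tool call to move; the robot and the scene stay as the last step left them, time stands still between calls to the robot, and variables do not carry over. Pictures are saved under pics/ and viewed, at most 10 in all, crops included, and the job is handed in when it is done.

Besides the shell and the picture viewer there is one more tool, called after "Emit:" by a JSON object that holds its "api" and its "payload". servo_tool: Moves the arm, as the interface text tells. Its arguments: {"type":"object","properties":{"grip":{"type":"array","items":{"type":"number"}},"xyz":{"type":"array","items":{"type":"array","items":{"type":"number"}}},"turn":{"type":"array","items":{"type":"array","items":{"type":"number"}}}},"required":["grip","xyz","turn"]}

```bash
mkdir -p pics; cat > h.py <<'E'
import numpy as np, cv2
from bench import ctrl, optics
def model(n):
    m=optics.camera_model(n); f=240/np.tan(np.radians(m["vertical_fov"])/2)
    R=cv2.Rodrigues(np.array(m["rvec"],float))[0]; t=np.array(m["tvec"],float).ravel()
    return m,f,R,t
def world(n,d):
    m,f,R,t=model(n); v,u=np.mgrid[:480,:640]
    P=np.dstack([(u-m["cx"])/f*d,(v-m["cy"])/f*d,d])
    return (P-t)@R
def plane(n,u,v,z):
    m,f,R,t=model(n); c=-R.T@t; r=R.T@np.array([(u-m["cx"])/f,(v-m["cy"])/f,1])
    return c+r*(z-c[2])/r[2]
def proj(n,p):
    m,f,R,t=model(n); q=R@np.asarray(p)+t
    return q[0]/q[2]*f+m["cx"],q[1]/q[2]*f+m["cy"]
E
python3 - <<'E'
from h import *
print({k:np.round(v,3) for k,v in ctrl.get_obs().items()}, ctrl.tcp_to_grasp)
for n in("side","top"):
    p,d=optics.read_camera(n); np.savez(f"{n}0.npz",p=p,d=d); cv2.imwrite(f"pics/{n}0.png",p[...,::-1]); print(n,optics.camera_model(n),(d==0).mean(),d.max())
E
```

```text
{'time': np.float64(0.0), 'joint_pos': array([-1.149,  0.322, -0.07 ,  1.452,  0.023,  1.371, -0.057]), 'joint_vel': array([ 0.   , -0.001, -0.   , -0.001,  0.   ,  0.   ,  0.001]), 'joint_torque': array([-1.0000e-03, -4.9359e+01, -3.8300e-01, -3.1432e+01,  1.3000e-02,
        1.2000e-02,  0.0000e+00]), 'eef_pos': array([0.258, 0.596, 0.23 ]), 'orientation': array([-6.360e-01, -3.076e+00,  3.000e-03]), 'force': array([-0.004, -0.312,  0.394]), 'ft_torque': array([-0.036,  0.036, -0.03 ]), 'finger_force': np.float64(0.0), 'grip_width': np.float64(0.085)} 0.0187
side {'vertical_fov': 44.20167896165855, 'cx': 323.66687944226544, 'cy': 241.5843907638308, 'rvec': array([ 2.0623952 , -0.33041303,  0.19276657]), 'tvec': array([-0.50397924,  0.19419833,  1.53394175])} 0.0040462239583333335 3.8871388
top {'vertical_fov': 43.554786589524724, 'cx': 313.0198300503004, 'cy': 235.2389482247234, 'rvec': array([ 2.11458675, -2.1368403 ,  0.18212214]), 'tvec': array([-0.02000645,  0.5504268 ,  1.51371389])} 0.00412109375 2.5873775
```

View pics/side0.png

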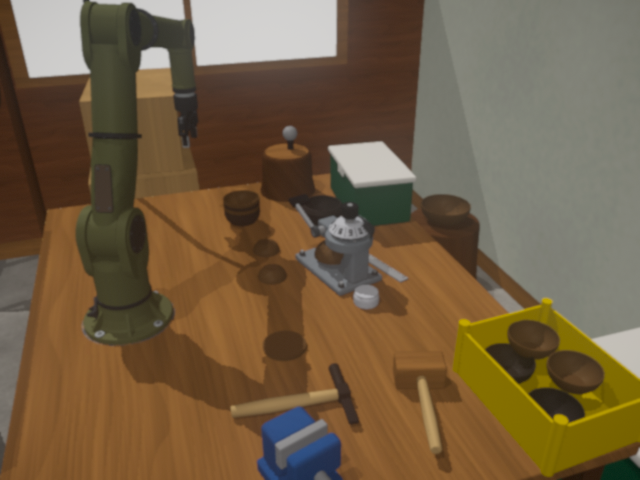

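View pics/top0.png

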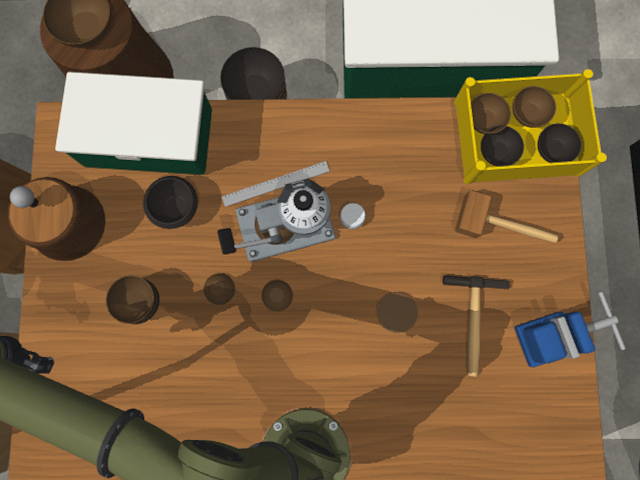

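Side view: press at about (340,250), its black paddle at about (300,205). Top view: press at (285,220) with the drum at (304,203), paddle at (226,240), rule at (275,184) and tin at (352,215). The loose small bowls at (219,289) and (277,295) are look-alikes. The bowl that matters is the one under the ram. I'll confirm with a crop.

```bash
python3 - <<'E'
from h import *
p=np.load("top0.npz")["p"][150:280,205:375,::-1]; cv2.imwrite("pics/c1.png",cv2.resize(p,None,fx=4.5,fy=4.5,interpolation=cv2.INTER_CUBIC))
q=np.load("top0.npz"); W=world("top",q["d"])
s=(slice(150,275),slice(210,370)); w=W[s].reshape(-1,3)
k=w[w[:,2]>0.215]; print("knob top",len(k),k.mean(0),k.max(0),k.min(0))
hsv=cv2.cvtColor(q["p"],cv2.COLOR_RGB2HSV)
# paddle
m=np.zeros((480,640),bool); m[222:258,212:240]=1
m&=(q["p"].max(2)<50)&(W[...,2]>0.1)
P=W[m]; print("paddle",len(P),P.mean(0),P.min(0),P.max(0)); print(cv2.minAreaRect(P[:,:2].astype(np.float32)*1000))
m=np.zeros((480,640),bool); m[185:265,215:345]=1
m&=(W[...,2]>0.012)&(W[...,2]<0.028)
P=W[m]; print("base",len(P),cv2.minAreaRect(P[:,:2].astype(np.float32)*1000), P[:,2].mean())
q=np.load("side0.npz"); W=world("side",q["d"]); w=W[190:300,290:390].reshape(-1,3)
k=w[(w[:,2]>0.22)&(w[:,0]<.8)&(w[:,0]>.3)]; print("side knob",len(k),k.mean(0),k.max(0))
E
```

```text
knob top 395 [ 0.53518368 -0.01083155  0.50638085] [0.62512166 0.0169138  1.58686904] [ 0.27453751 -0.03428491  0.21509846]
paddle 309 [0.51394535 0.17806486 0.1918471 ] [ 0.27453751 -0.03428491  0.17185326] [0.54701862 0.19951677 1.58686904]
((400.03619384765625, 91.34571075439453), (351.97369384765625, 47.39604568481445), 37.360904693603516)
base 1773 ((587.266357421875, 41.190765380859375), (298.79437255859375, 209.29722595214844), 86.53482818603516) 0.019859254333179067
side knob 152 [ 0.59881789 -0.00980057  0.22920415] [0.62307282 0.02022895 0.23637306]
```

View pics/c1.png

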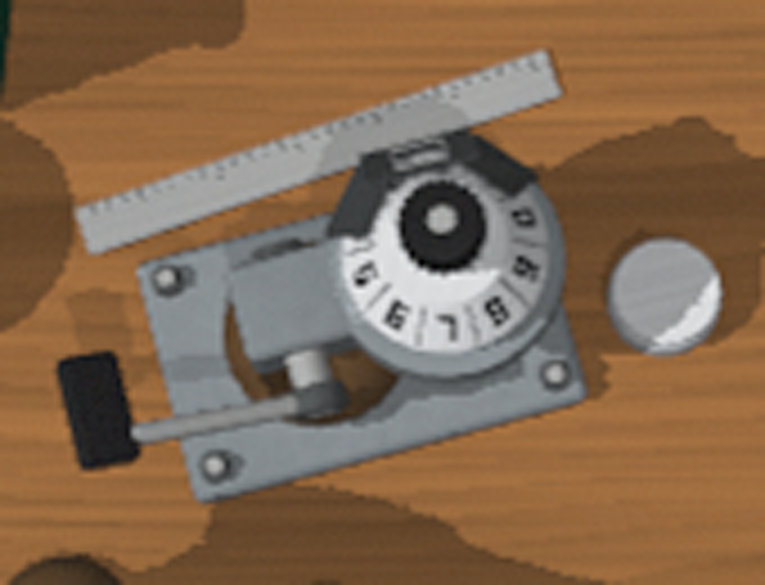

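Crop: paddle at (97,410) and knob at (441,220). The figures run 5 (365,272), 6 (397,315), 7 (447,327), 8 (497,312), 9 (525,268), 0 (522,217). The hood window is at about (420,155). The 4 lies one step clockwise of the 5, at the hood's edge. The only bowl under the ram is the one meant.

```bash
python3 - <<'E'
from h import *
f=lambda x,y:(x/4.5+205-.39,y/4.5+150-.39)
cor=[plane("top",*f(*c),.02)[:2] for c in [(140,268),(203,502),(587,395)]]
a,b,c=cor; print("corners",np.round(cor,4),np.linalg.norm(a-b),np.linalg.norm(b-c))
yv=(b-c); yaw=np.arctan2(yv[1],yv[0])-np.pi/2; print("yaw",np.degrees(yaw), "short", np.degrees(np.arctan2(*(a-b)[::-1])))
O=(a+c)/2
R=np.array([[np.cos(yaw),-np.sin(yaw)],[np.sin(yaw),np.cos(yaw)]])
print("press",O,"axis pred",O+R@[0,-.055])
K=plane("top",*f(441,219),.234)[:2]; print("knob",K)
# side knob
q=np.load("side0.npz")["p"]; m=(q[195:225,330:370].max(2)<45).astype(np.uint8)
n,l,st,ce=cv2.connectedComponentsWithStats(m); i=1+st[1:,4].argmax(); print("side blob",st[i],ce[i]+[330,195], "plane knob centre",plane("side",*(ce[i]+[330,195]),.217))
q=np.load("top0.npz");W=world("top",q["d"]);p=q["p"]
m=np.zeros((480,640),bool);m[175:225,280:330]=1
m&=(W[...,2]>.222)&(W[...,2]<.245); P=W[m]; print("knobdepth",len(P),cv2.minEnclosingCircle(P[:,:2].astype(np.float32)*1000),np.median(P,0),"z95",np.percentile(P[:,2],[50,90]))
for n,x in zip([5,6,7,8,9,0],[(365,272),(397,315),(447,327),(497,312),(525,268),(522,217)]):
    P=plane("top",*f(*x),.173)[:2]-K; A=np.degrees(np.arctan2(P[1],P[0])); print(n,np.linalg.norm(P),A,"fig4:",A-36*((n-4)%10))
m=np.zeros((480,640),bool); m[222:258,212:240]=1
m&=(p.max(2)<50)&(W[...,2]>0.1)&(W[...,2]<.3)&(W[...,1]>.1)
P=W[m]; print("paddle",np.median(P,0),cv2.minAreaRect(P[:,:2].astype(np.float32)*1000))
u=R@np.array([0,.033+.122*np.cos(.46)])+O; print("paddle pred",u,.128+.122*np.sin(.46))
w=R@np.array([.045,-.055])+O;print("window",w, "px",proj("top",[*w,.166]))
ob=ctrl.get_obs(); print(cv2.Rodrigues(ob["orientation"])[0].round(3))
E
```

```text
corners [[ 0.6285  0.1803]
 [ 0.4879  0.1416]
 [ 0.5489 -0.0839]] 0.14578819245393088 0.23363906471509585
yaw 15.141900697605797 short 15.386802289419602
press [0.58869486 0.0482204 ] axis pred [ 0.60306144 -0.0048701 ]
knob [ 0.60415002 -0.00356102]
side blob [12 16 13  7 21] [348.14285714 214.        ] plane knob centre [ 0.59014239 -0.02649974  0.217     ]
knobdepth 297 ((602.49462890625, -4.886650562286377), 23.789058685302734) [ 0.60240911 -0.00447446  0.23306501] z95 [0.23306501 0.23660311]
5 0.044491105294460924 108.10190733857712 fig4: 72.10190733857712
6 0.04522201893348286 146.0748336550328 fig4: 74.07483365503279
7 0.04438276534511765 -178.17230146307878 fig4: -286.1723014630788
8 0.0461032036537452 -142.33179327372756 fig4: -286.33179327372756
9 0.04521067994060698 -106.19837643615818 fig4: -286.1983764361582
0 0.044894063005147845 -69.8553346870028 fig4: -285.8553346870028
paddle [0.51494544 0.17943121 0.18264473] ((515.4968872070312, 179.4560546875), (60.67646789550781, 29.95928382873535), 15.311275482177734)
paddle pred [0.5515198  0.18559778] 0.18216166904979342
window [0.64649912 0.00688437] px (np.float64(298.8876752230089), np.float64(188.02290881808267))
[[-0.918  0.397 -0.001]
 [ 0.397  0.918 -0.002]
 [-0.    -0.002 -1.   ]]
```

Emit:
{"api": "servo_tool", "payload": {"grip": [85,85,85,85,85,85,85,85,85,85,85,85,85,85,85], "xyz": [[-40,-30,-40],[-90,-67,-60],[-140,-104,-60],[-190,-142,-60],[-240,-179,-60],[-290,-217,-60],[-340,-254,-60],[-390,-291,-60],[-440,-329,-60],[-490,-366,-60],[-535,-400,-60],[-555,-415,-60],[-555,-415,-60],[-555,-415,-60],[-555,-415,-60]], "turn": [[0,0,3],[0,0,7],[0,0,11],[0,0,15],[0,0,19],[0,0,23],[0,0,27],[0,0,31],[0,0,34],[0,0,37],[0,0,40],[0,0,40],[0,0,40],[0,0,40],[0,0,40]]}}

```text
time: 1.98
eef_pos: [0.6023, -0.0023, 0.2913]
orientation: [-1.646, -2.675, -0.001]
force: [-0.3, -0.1, 0.5]
grip_width: 0.085
finger_force: 0.0
```

```bash
cat > st.py <<'E'
from h import *
o=ctrl.get_obs(); R=cv2.Rodrigues(o["orientation"])[0]
print(f"t {o['time']:.2f} pos {(o['eef_pos']*1000).round(1)} toolx az {np.degrees(np.arctan2(R[1,0],R[0,0])):.1f} tooly az {np.degrees(np.arctan2(R[1,1],R[0,1])):.1f} z {R[:,2].round(3)} F {o['force'].round(2)} T {o['ft_torque'].round(3)} grip {o['grip_width']*1000:.1f} ff {o['finger_force']:.1f} j7 {o['joint_pos'][6]:.2f}")
d=np.array([602.8,-4.5])-o['eef_pos'][:2]*1000
print("to axis in tool",(R.T@np.array([*d,0])).round(1))
E
python3 st.py
```

```text
t 1.98 pos [602.3  -2.3 291.3] toolx az 116.8 tooly az 26.8 z [-0.     0.001 -1.   ] F [-0.29 -0.13  0.45] T [-0.051 -0.008 -0.038] grip 85.0 ff 0.0 j7 0.51
to axis in tool [-2.2 -0.6 -0. ]
```

Emit:
{"api": "servo_tool", "payload": {"grip": [85,85,85,85,60,44,40,40,40,40], "xyz": [[-2,-1,30],[-2,-1,60],[-2,-1,85],[-2,-1,95],[-2,-1,95],[-2,-1,95],[-2,-1,95],[-2,-1,95],[-2,-1,95],[-2,-1,95]], "turn": [[0,0,0],[0,0,0],[0,0,0],[0,0,0],[0,0,0],[0,0,0],[0,0,0],[0,0,0],[0,0,0],[0,0,0]]}}

```text
time: 3.22
eef_pos: [0.6059, -0.0052, 0.1985]
orientation: [1.645, 2.669, 0.008]
force: [6.9, 2.1, -0.7]
grip_width: 0.0424
finger_force: 61.6
```

```bash
python3 st.py
```

```text
t 3.23 pos [605.9  -5.2 198.5] toolx az 116.7 tooly az 26.7 z [ 0.008  0.002 -1.   ] F [ 6.9   2.12 -0.68] T [ 0.323 -0.879 -0.023] grip 42.4 ff 61.6 j7 0.53
to axis in tool [ 2.  -2.4 -0. ]
```

Emit:
{"api": "servo_tool", "payload": {"grip": [40,40,40,40,40,40,40,40,40,40,40,40], "xyz": [[0,3,0],[0,3,0],[0,3,0],[0,3,0],[0,3,0],[0,3,0],[0,3,0],[0,3,0],[0,3,0],[0,3,0],[0,3,0],[0,3,0]], "turn": [[0,0,0],[0,0,7],[0,0,14],[0,0,21],[0,0,28],[0,0,35],[0,0,42],[0,0,49],[0,0,55],[0,0,58.5],[0,0,58.5],[0,0,58.5]]}}

```text
time: 4.72
eef_pos: [0.603, -0.0051, 0.1965]
orientation: [-2.743, -1.525, 0.007]
force: [-9.9, 1.2, 4.1]
grip_width: 0.0429
finger_force: 62.0
```

```bash
python3 st.py; python3 - <<'E'
from h import *
p,d=optics.read_camera("top"); np.savez("top1.npz",p=p,d=d)
cv2.imwrite("pics/c2.png",cv2.resize(p[165:245,260:350,::-1],None,fx=7,fy=7,interpolation=cv2.INTER_CUBIC))
E
```

```text
t 4.72 pos [603.   -5.1 196.5] toolx az 58.1 tooly az -31.9 z [-0.005  0.001 -1.   ] F [-9.85  1.19  4.14] T [-0.281  0.919 -0.069] grip 42.9 ff 62.0 j7 -0.46
to axis in tool [ 0.4 -0.5  0. ]
```

View pics/c2.png

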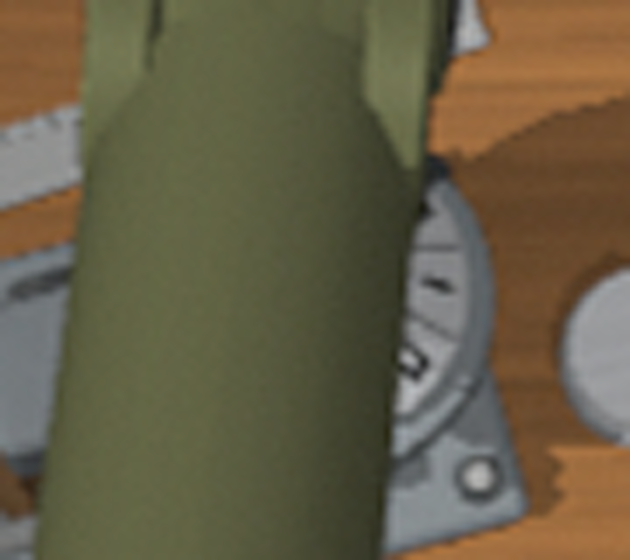

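The crop shows the 1 at (438,285) and the 0 at (411,362). The drum has followed the turn.

```bash
python3 - <<'E'
from h import *
for K in ([.6041,-.0036],[.603,-.005]):
  for n,x in ((1,(438,285)),(0,(411,362))):
    P=plane("top",260+x[0]/7-.43,165+x[1]/7-.43,.173)[:2]-K; A=np.degrees(np.arctan2(P[1],P[0])); print(n,np.linalg.norm(P),A,"fig4:",(A+36*(4-n)))
p,d=optics.read_camera("side"); cv2.imwrite("pics/s2.png",cv2.resize(p[180:300,280:420,::-1],None,fx=5,fy=5,interpolation=cv2.INTER_CUBIC))
E
```

```text
1 0.045678762428354086 -93.76561726285198 fig4: 14.234382737148024
0 0.04683984211978038 -129.8349409395738 fig4: 14.165059060426188
1 0.04422097945833622 -92.46247589055751 fig4: 15.537524109442487
0 0.0450601861263336 -129.9012224967576 fig4: 14.098777503242388
```

Emit:
{"api": "servo_tool", "payload": {"grip": [40,40], "xyz": [[-2,-3.4,0],[-2,-3.4,0]], "turn": [[0,0,0],[0,0,0]]}}

```text
time: 5.08
eef_pos: [0.6029, -0.005, 0.1965]
orientation: [2.744, 1.526, 0.005]
force: [4.9, 0.6, -4.1]
grip_width: 0.0424
finger_force: 62.3
```

```bash
python3 st.py
```

```text
t 5.08 pos [602.9  -5.  196.5] toolx az 58.1 tooly az -31.9 z [ 0.004 -0.    -1.   ] F [ 4.86  0.61 -4.09] T [-0.101 -1.084 -0.067] grip 42.4 ff 62.3 j7 -0.46
to axis in tool [ 0.4 -0.3 -0. ]
```

Emit:
{"api": "servo_tool", "payload": {"grip": [40,40,40], "xyz": [[0.7,1.1,0],[0.7,1.1,1],[0.7,1.1,1]], "turn": [[0,0,0],[0,0,0],[0,0,0]]}}

```text
time: 5.45
eef_pos: [0.6029, -0.0051, 0.1964]
orientation: [-2.746, -1.526, -0.001]
force: [-2.1, 2.4, 5.3]
grip_width: 0.0427
finger_force: 63.2
```

Emit:
{"api": "servo_tool", "payload": {"grip": [40,40], "xyz": [[0,0,1],[0,0,1]], "turn": [[0,0,0],[0,0,0]]}}

```text
time: 5.7
eef_pos: [0.603, -0.005, 0.1963]
orientation: [-2.745, -1.526, -0.002]
force: [-4.4, 0.4, 9.4]
grip_width: 0.043
finger_force: 63.5
```

Emit:
{"api": "servo_tool", "payload": {"grip": [40,40], "xyz": [[0,0,1],[0,0,1]], "turn": [[0,0,0],[0,0,0]]}}

```text
time: 5.95
eef_pos: [0.603, -0.0051, 0.1962]
orientation: [-2.745, -1.526, -0.003]
force: [-5.7, 0.4, 13.2]
grip_width: 0.0428
finger_force: 63.9
```

```bash
python3 st.py
```

```text
t 5.95 pos [603.   -5.1 196.2] toolx az 58.1 tooly az -31.9 z [ 0.001  0.002 -1.   ] F [-5.72  0.4  13.22] T [-0.03   0.889 -0.019] grip 42.8 ff 63.9 j7 -0.46
to axis in tool [ 0.4 -0.5  0. ]
```

Emit:
{"api": "servo_tool", "payload": {"grip": [40,40,40], "xyz": [[-0.4,-0.6,-0.7],[-0.4,-0.6,-0.7],[-0.4,-0.6,-0.7]], "turn": [[0,0,0.7],[0,0,1.4],[0,0,2]]}}

```text
time: 6.32
eef_pos: [0.6028, -0.005, 0.1962]
orientation: [2.771, 1.479, 0.004]
force: [-2.5, 1.0, 9.6]
grip_width: 0.0428
finger_force: 63.7
```

```bash
python3 st.py
```

```text
t 6.33 pos [602.8  -5.  196.2] toolx az 56.2 tooly az -33.8 z [ 0.002  0.001 -1.   ] F [-2.53  1.02  9.56] T [-0.105  0.318  0.393] grip 42.8 ff 63.7 j7 -0.49
to axis in tool [ 0.4 -0.3  0. ]
```

Emit:
{"api": "servo_tool", "payload": {"grip": [40,40,40], "xyz": [[0,0,0],[0,0,0],[0,0,0]], "turn": [[0,0,0.7],[0,0,1.4],[0,0,2]]}}

```text
time: 6.7
eef_pos: [0.6027, -0.005, 0.1957]
orientation: [2.797, 1.43, 0.004]
force: [0.1, 1.7, 2.2]
grip_width: 0.0427
finger_force: 63.0
```

```bash
python3 st.py
```

```text
t 6.70 pos [602.7  -5.  195.7] toolx az 54.2 tooly az -35.8 z [ 0.002  0.001 -1.   ] F [0.13 1.68 2.17] T [-0.035 -0.174 -0.004] grip 42.7 ff 63.0 j7 -0.53
to axis in tool [ 0.4 -0.2  0. ]
```

Emit:
{"api": "servo_tool", "payload": {"grip": [40,40,40], "xyz": [[0,0,1],[0,0,1.5],[0,0,1.5]], "turn": [[0,0,0],[0,0,0],[0,0,0]]}}

```text
time: 7.08
eef_pos: [0.6027, -0.005, 0.1931]
orientation: [2.797, 1.429, 0.003]
force: [0.4, 1.6, 5.5]
grip_width: 0.0429
finger_force: 63.2
```

```bash
python3 st.py
```

```text
t 7.08 pos [602.7  -5.  193.1] toolx az 54.1 tooly az -35.9 z [ 0.002  0.001 -1.   ] F [0.4  1.64 5.52] T [-0.005 -0.383 -0.191] grip 42.9 ff 63.2 j7 -0.53
to axis in tool [ 0.4 -0.2  0. ]
```

Emit:
{"api": "servo_tool", "payload": {"grip": [40,40,40], "xyz": [[0,0,0.7],[0,0,1.3],[0,0,1.3]], "turn": [[0,0,0],[0,0,0],[0,0,0]]}}

```text
time: 7.45
eef_pos: [0.6027, -0.005, 0.1919]
orientation: [2.797, 1.429, 0.003]
force: [-0.1, 2.8, 6.0]
grip_width: 0.0429
finger_force: 63.5
```

```bash
python3 st.py
```

```text
t 7.45 pos [602.7  -5.  191.9] toolx az 54.1 tooly az -35.9 z [ 0.002  0.001 -1.   ] F [-0.1   2.8   6.02] T [ 0.086 -0.256 -0.248] grip 42.9 ff 63.5 j7 -0.53
to axis in tool [ 0.4 -0.2  0. ]
```

Emit:
{"api": "servo_tool", "payload": {"grip": [40,40,40], "xyz": [[0,0,0.5],[0,0,1],[0,0,1]], "turn": [[0,0,0.4],[0,0,0.5],[0,0,0.5]]}}

```text
time: 7.82
eef_pos: [0.6027, -0.0049, 0.1919]
orientation: [2.803, 1.418, 0.003]
force: [-2.5, 1.1, 10.8]
grip_width: 0.0427
finger_force: 63.7
```

```bash
python3 st.py
```

```text
t 7.83 pos [602.7  -4.9 191.9] toolx az 53.7 tooly az -36.3 z [ 0.002  0.001 -1.   ] F [-2.54  1.1  10.81] T [0.06  0.28  0.051] grip 42.7 ff 63.7 j7 -0.53
to axis in tool [ 0.3 -0.2  0. ]
```

Emit:
{"api": "servo_tool", "payload": {"grip": [40,40,60,85,85,85,85,85,85,85], "xyz": [[0,0,-1],[0,0,-2],[0,0,-2],[0,0,-2],[0,0,-2],[0,0,-2],[0,0,-20],[0,0,-60],[0,0,-95],[0,0,-95]], "turn": [[0,0,0],[0,0,0],[0,0,0],[0,0,0],[0,0,0],[0,0,0],[0,0,0],[0,0,0],[0,0,0],[0,0,0]]}}

```text
time: 9.07
eef_pos: [0.604, -0.0056, 0.29]
orientation: [2.802, 1.416, 0.011]
force: [-0.1, 0.9, 0.6]
grip_width: 0.0849
finger_force: 0.0
```

```bash
python3 st.py; python3 - <<'E'
from h import *
o=ctrl.get_obs();R=cv2.Rodrigues(o["orientation"])[0]
for name,T in (("paddle",[.515,.1794,.182]),):
    print(name,"in tool",((R.T@(np.array(T)-o["eef_pos"]))*1000).round(1))
E
```

```text
t 9.07 pos [604.   -5.6 290. ] toolx az 53.6 tooly az -36.4 z [ 0.007  0.001 -1.   ] F [-0.08  0.94  0.58] T [-0.017 -0.005 -0.029] grip 84.9 ff 0.0 j7 -0.56
to axis in tool [ 0.2 -1.6 -0. ]
paddle in tool [  95.6 -181.9  107.5]
```

Emit:
{"api": "servo_tool", "payload": {"grip": [85,40,0,0,0,0,0,0,0,0], "xyz": [[20,-37,0],[45,-84,0],[70,-132,0],[90,-170,0],[98,-185,0],[98,-185,0],[98,-185,20],[98,-185,40],[98,-185,60],[98,-185,60]], "turn": [[0,0,-8],[0,0,-17],[0,0,-26],[0,0,-35],[0,0,-44],[0,0,-51],[0,0,-51],[0,0,-51],[0,0,-51],[0,0,-51]]}}

```text
time: 10.32
eef_pos: [0.5099, 0.1829, 0.2237]
orientation: [-1.92, -2.485, 0.005]
force: [0.0, 0.0, 0.3]
grip_width: 0.0004
finger_force: 0.0
```

```bash
python3 st.py; python3 - <<'E'
from h import *
p,d=optics.read_camera("top"); W=world("top",d)
m=np.zeros((480,640),bool);m[175:225,280:330]=1
m&=(W[...,2]>.205)&(W[...,2]<.245)&(np.hypot(W[...,0]-.603,W[...,1]+.005)<.026); print("knob z",m.sum(),np.median(W[m],0))
a=cv2.resize(p[160:250,205:335,::-1],None,fx=4.5,fy=4.5,interpolation=cv2.INTER_CUBIC)
p,d=optics.read_camera("side"); b=cv2.resize(p[180:300,280:420,::-1],(0,0),fx=4.5,fy=4.5,interpolation=cv2.INTER_CUBIC)
cv2.imwrite("pics/c3.png",a);cv2.imwrite("pics/s3.png",b)
E
```

```text
t 10.32 pos [509.9 182.9 223.7] toolx az 104.6 tooly az 14.6 z [-0.003 -0.002 -1.   ] F [0.01 0.03 0.29] T [-0.01  -0.031  0.033] grip 0.4 ff 0.0 j7 -0.10
to axis in tool [-204.8   42.5    0. ]
knob z 315 [ 0.60077662 -0.00452445  0.2254609 ]
```

View pics/c3.png

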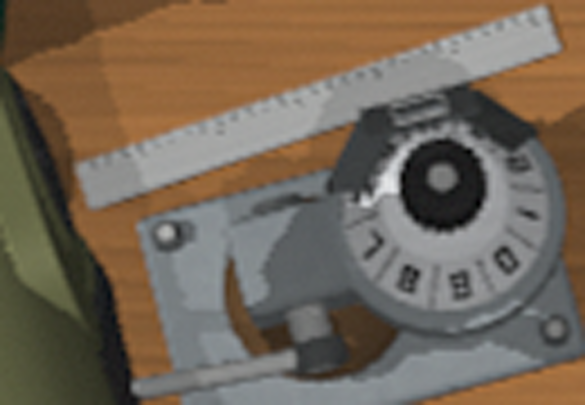

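View pics/s3.png

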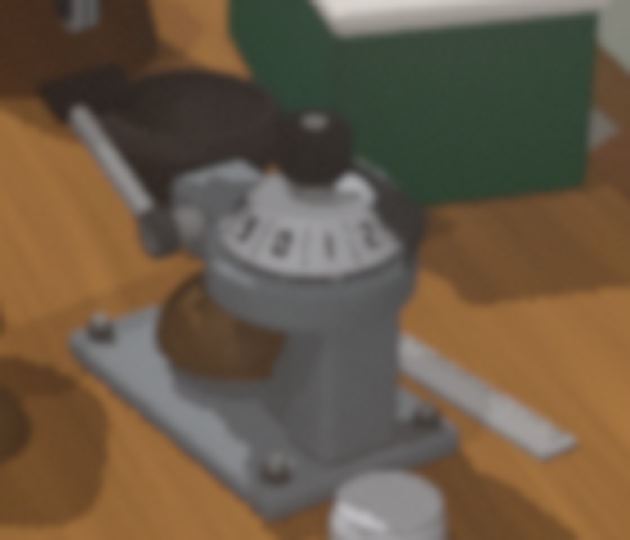

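Top crop: knob at (442,178), with 7 (370,245), 8 (408,283), 9 (460,285), 0 (507,260) and 1 (528,212). Side crop: 0, 1 and 2 face the camera, the bowl is seated, and the paddle is at (90,90). Knob top at 225.5 mm means the drum is home.

```bash
python3 - <<'E'
from h import *
K=np.array([.6035,-.0045])
for n,x in ((7,(370,245)),(8,(408,283)),(9,(460,285)),(0,(507,260)),(1,(528,212))):
    P=plane("top",205+x[0]/4.5-.39,160+x[1]/4.5-.39,.166)[:2]-K; A=np.degrees(np.arctan2(P[1],P[0])); print(n,np.linalg.norm(P).round(3),"fig4 - window:",(A+36*(4-n)-15.2+180)%360-180)
o=ctrl.get_obs(); u=proj("side",o["eef_pos"]); print("tcp px in side crop",(u[0]-280)*4.5,(u[1]-180)*4.5); u=proj("side",[.515,.1794,.182]);print((u[0]-280)*4.5,(u[1]-180)*4.5)
E
```

```text
7 0.046 fig4 - window: -5.430672885077826
8 0.047 fig4 - window: -4.9846655042566965
9 0.045 fig4 - window: -5.798299979646288
0 0.045 fig4 - window: -4.377765307678658
1 0.044 fig4 - window: -2.8125973837088907
tcp px in side crop 79.2534237766505 19.007321703656444
87.87816962046188 82.41414474254086
```

Emit:
{"api": "servo_tool", "payload": {"grip": [0,0,0,0,0,0,0,0,0,0,0,0,0,0,0], "xyz": [[0,0,25],[0,0,35],[0,0,39],[0,0,43],[0,0,48],[0,0,54],[0,0,61],[0,0,68],[0,0,75],[0,0,82],[0,0,89],[0,0,96],[0,0,103],[0,0,109],[0,0,109]], "turn": [[0,0,0],[0,0,0],[0,0,0],[0,0,0],[0,0,0],[0,0,0],[0,0,0],[0,0,0],[0,0,0],[0,0,0],[0,0,0],[0,0,0],[0,0,0],[0,0,0],[0,0,0]]}}

```text
time: 12.3
eef_pos: [0.5125, 0.1874, 0.1188]
orientation: [-1.917, -2.488, -0.011]
force: [-2.1, 5.2, 8.4]
grip_width: 0.0004
finger_force: 4.5
```

```bash
python3 st.py
```

```text
t 12.30 pos [512.5 187.4 118.8] toolx az 104.8 tooly az 14.8 z [ 0.004  0.006 -1.   ] F [-2.06  5.23  8.4 ] T [1.064 0.485 0.028] grip 0.4 ff 4.5 j7 -0.06
to axis in tool [-208.5   38.5   -0.8]
```

Emit:
{"api": "servo_tool", "payload": {"grip": [0,0,0,0], "xyz": [[0,0,5],[0,0,10],[0,0,15],[0,0,15]], "turn": [[0,0,0],[0,0,0],[0,0,0],[0,0,0]]}}

```text
time: 12.8
eef_pos: [0.5131, 0.1854, 0.104]
orientation: [1.919, 2.486, 0.008]
force: [-1.3, 2.5, 9.6]
grip_width: 0.0002
finger_force: 4.8
```

Emit:
{"api": "servo_tool", "payload": {"grip": [0,0,0], "xyz": [[0,0,3],[0,0,5],[0,0,5]], "turn": [[0,0,0],[0,0,0],[0,0,0]]}}

```text
time: 13.18
eef_pos: [0.5134, 0.1844, 0.0992]
orientation: [1.919, 2.485, 0.007]
force: [-2.1, 0.2, 10.4]
grip_width: -0.0
finger_force: 4.9
```

```bash
python3 st.py
```

```text
t 13.18 pos [513.4 184.4  99.2] toolx az 104.6 tooly az 14.6 z [ 0.004  0.002 -1.   ] F [-2.05  0.2  10.39] T [-0.15   0.415 -0.014] grip -0.0 ff 4.9 j7 -0.05
to axis in tool [-2.053e+02  3.880e+01 -1.000e-01]
```

Not yet at the stop (force has risen only with the spring).

Emit:
{"api": "servo_tool", "payload": {"grip": [0,0,0], "xyz": [[0,0,2],[0,0,4],[0,0,4]], "turn": [[0,0,0],[0,0,0],[0,0,0]]}}

```text
time: 13.55
eef_pos: [0.5137, 0.1836, 0.0959]
orientation: [1.919, 2.484, 0.007]
force: [-3.4, -1.5, 15.7]
grip_width: 0.0001
finger_force: 6.6
```

Emit:
{"api": "servo_tool", "payload": {"grip": [0,0,0], "xyz": [[0,0,1],[0,0,2],[0,0,2]], "turn": [[0,0,0],[0,0,0],[0,0,0]]}}

```text
time: 13.92
eef_pos: [0.5138, 0.1836, 0.0955]
orientation: [1.92, 2.484, 0.007]
force: [-7.4, -3.9, 25.6]
grip_width: -0.0002
finger_force: 11.3
```

At the stop (z has stopped changing while the force climbs). Let it come back up slowly.

Emit:
{"api": "servo_tool", "payload": {"grip": [0,0,0,0,0,0,0,0,0,0,0,0,0,0,0,0], "xyz": [[0,0,-5],[0,0,-12],[0,0,-20],[0,0,-28],[0,0,-36],[0,0,-44],[0,0,-52],[0,0,-60],[0,0,-68],[0,0,-76],[0,0,-84],[0,0,-92],[0,0,-110],[0,0,-150],[0,0,-190],[0,0,-190]], "turn": [[0,0,0],[0,0,0],[0,0,0],[0,0,0],[0,0,0],[0,0,0],[0,0,0],[0,0,0],[0,0,0],[0,0,0],[0,0,0],[0,0,0],[0,0,0],[0,0,0],[0,0,0],[0,0,0]]}}

```text
time: 15.92
eef_pos: [0.5118, 0.1858, 0.2839]
orientation: [1.918, 2.488, 0.01]
force: [0.2, -0.2, 0.1]
grip_width: 0.0002
finger_force: 0.0
```

```bash
python3 st.py; python3 - <<'E'
from h import *
p,d=optics.read_camera("top"); W=world("top",d)
m=np.zeros((480,640),bool);m[175:225,280:330]=1
m&=(W[...,2]>.205)&(W[...,2]<.245)&(np.hypot(W[...,0]-.603,W[...,1]+.005)<.026); print("knob z",m.sum(),np.median(W[m],0))
p,d=optics.read_camera("side"); cv2.imwrite("pics/s4.png",cv2.resize(p[150:300,270:420,::-1],(0,0),fx=4,fy=4,interpolation=cv2.INTER_CUBIC))
W=world("side",d);m=(p.max(2)<55)&(np.hypot(W[...,0]-.515,W[...,1]-.179)<.03)&(W[...,2]<.25)&(W[...,2]>.05);print("paddle",m.sum(),np.median(W[m],0))
q=np.load("side0.npz");W=world("side",q["d"]);m=(q["p"].max(2)<55)&(np.hypot(W[...,0]-.515,W[...,1]-.179)<.03)&(W[...,2]<.25)&(W[...,2]>.05);print("before",m.sum(),np.median(W[m],0))
E
```

```text
t 15.93 pos [511.8 185.8 283.9] toolx az 104.8 tooly az 14.8 z [ 0.004  0.005 -1.   ] F [ 0.24 -0.24  0.09] T [0.013 0.002 0.046] grip 0.2 ff 0.0 j7 -0.11
to axis in tool [-207.2   39.6   -0.5]
knob z 315 [ 0.60068935 -0.00445235  0.2258248 ]
paddle 0 [nan nan nan]
before 159 [0.51742296 0.17671299 0.17970346]
  return _methods._mean(a, axis=axis, dtype=dtype,
  ret = um.true_divide(
```

View pics/s4.png

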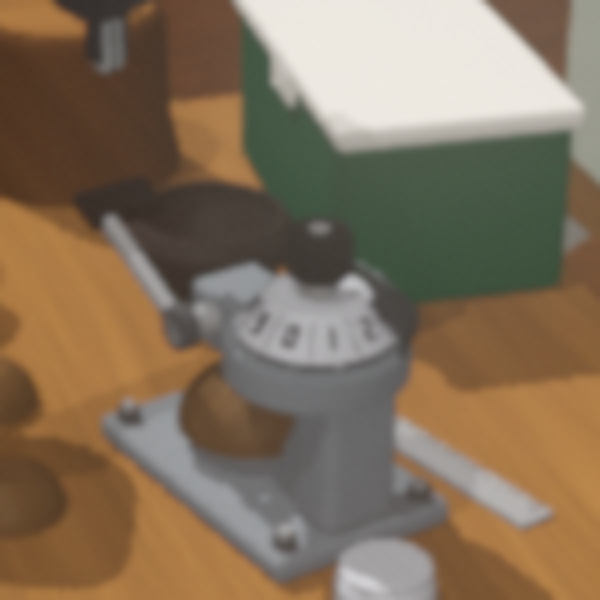

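The lever is back up, with the paddle at (115,205) in the crop where it started. The bowl is seated, the drum is home and the gripper is clear. Handing in.

```bash
python3 -c "
from bench import ctrl
print(ctrl.finish_job())"
```

```text
the job is handed in; nothing more can be done
None
```

I handed the job in at about 16 s, but the hand-in gave no verdict. The drum is home with the 4 about 4 mm off the window's centre, the lever went to its stop (force up to 26 N) and came back up, and the bowl looks undisturbed on its stake.

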